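Pin the tube mixer's retaining sleeve with its linchpin

ROBOT

A 6-joint arm with a two-finger parallel gripper is mounted at the origin on a cart in front of the work surface, level with it; the furniture and walls round the work are solid. World frame = base frame: x ahead of the robot, y to its left, z up, the work surface at z = 0. Lengths are in m, angles in rad, forces in N, time in s.
With the tool pointing down it reaches from about 0.325 to 0.85 m from the base axis. Payload 4.4 kg.
Tool frame: the origin (TCP) lies on the front face of the gripper's body, between the roots of the fingers; the fingertips stand 97 mm ahead of it and the grasp point (between the pads) lies hold_point_z ahead of it (hold_point_z is the distance from the TCP to the grasp point, in m); z points along the fingers, y is the line along which they close (so a half turn about z gives the same grasp; the last joint's range is limited). The gripper opens to 94 mm and grips with 3 to 60 N. Pads are 16 mm wide; open, the fingers measure 119 mm over their backs; the gripper's body (75 mm by 177 mm) begins 78 mm behind the grasp point.
Start: joints at [-1.254, 0.207, 1.542, -0, 1.393, -0.15], TCP at [0.259, -0.513, 0.303] pointing down, gripper open.
Joint ranges: [-2.73, 2.73], [-0.86, 2.22], [0.23, 2.46], [-1.11, 4.25], [0.08, 2.63], [-2.82, 2.82]. Speed limits (rad/s): [2.79, 2.79, 3.14, 3.14, 3.14, 3.14].

INTERFACE

Orientations are given as a unit quaternion [w, x, y, z].
In Python, from plant import read_state, camera, camera_model, finish_job, hold_point_z gives the robot as it stands.
- The arm moves only by the tool drive_tool, never from a script. Its argument "steps" is text: rows parted by semicolons, each of 4 numbers parted by spaces: the shift along the tool's x, y, z in m, then the turn about the tool's z in degrees. A call has 1 to 5 rows; each row is the pose to reach, as a shift and turn from the pose commanded when the call began, along the tool's axes at that moment; what a row does not reach only later rows make up. A row lasts 1/12 s, in which the tool goes at most 41.7 mm and 7.16 degrees, less where a joint would pass 70% of its speed; a pose out of reach is approached as far as the arm can. A call with a gripper value outside its range is refused whole. "claw" is the opening, from -1 (shut) to 1 (fully open), set as the call begins (left out, the last holds). The fingers move at their own pace and stop on an object; the grip force is fixed at half the most. Time passes only in rows, so rows that repeat a pose let the fingers close. It gives the time, the measured TCP pose, the force, the opening and the grip force at its end, in the units of the state.
- read_state(): the state, without advancing time (a new reading comes with each control period).
- camera(name): name is "scene" or "top" or "wrist"; returns the picture (420x560x3 uint8, red, green, blue); there is no depth.
- camera_model(name): a dict with "intrinsics" (3x3 intrinsics, pixels), "k1" (the pictures are not rectified: a ray, as slopes to the right and down, at radius r is drawn at 1 + k1 r^2 times it, then the intrinsics apply), "extrinsics" (4x4, takes a point from camera to world coordinates). Camera axes: x right, y up, looking along -z (the intrinsics and any distortion apply to the point x, -y, -z); pixel columns grow to the right and rows downward; lengths in m; the calibration is good to about 2 mm. A picture is of the moment at which its call begins: read the wrist's pose just before it. camera_model takes no time and is no camera call; for the wrist camera it gives the pose at the moment of the call.
- finish_job(): hands the job in; it is judged then, once.
The state is a dict: "t": time; "qpos": joint angles; "joint_vel": joint speeds; "joint_torque": joint torques, N m; "tool_pos": TCP position; "eef_rot": TCP orientation; "ft_force": force on the tool from outside, world axes, zero at the start; "torque": the same for the moment, N m; "width": opening from 0.0 (shut) to 1.0 (fully open); "gripper_force": force on a finger pad.
Only numpy, scipy, OpenCV 4.12 (cv2) and the standard library are available. Lean on these libraries where they do the work, as an engineer would, in place of code of your own. Each camera call takes 0.05 s, during which the arm holds its last target. There are 200 camera calls.

TASK

The blue sleeve that keeps the tube carrier on the mixer's square shaft is loose: take the linchpin from its parking block, stand it in the sleeve's hole and, bearing only lightly, draw the sleeve with it towards the shaft's free end until you feel it drop into the hidden cross-hole. Push it gently home until its head sits on the sleeve, then swing its brass ring over the end of the shaft until it snaps shut, and let go. Never force the pin, do not lean on the tubes, and leave the timer and the bottles beside the mixer standing where they are.

Things in the scene. Friction and masses are not known exactly. Their poses are not given: they have to be found in the camera images.
- mixer: End-over-end tube mixer, fixed: grey base plate 300 x 220 mm, 16 mm high; white housing 205 mm high at the back; square 20 mm steel drive shaft, level, axis 120 mm above the bench, free end to the robot. Origin on the bench under the shaft; x along the shaft, away from its free end; z up. Parking block 30 x 30 mm, 11 mm hole, top at z = 72 mm, stands at x = -10, y = -85 mm.
- sleeve_hole (a point): Centre of the upper mouth of the upright 11 mm hole through the blue sleeve, 134 mm above the bench; axes as the mixer's. The sleeve is a square tube 28 mm wide and high on the shaft, its wall 3.5 mm; the shaft's top lies 4 mm below the mouth. It slides along x with about 1 N (28 mm of travel in all) and cannot turn. With the pin home, 22 mm of it stand out below the sleeve.
- sleeve_front (a point): Middle of the sleeve's front opening, 22 mm before its hole, with the shaft's end standing out of it. The sleeve has been left pushed back (+x): the shaft's own upright cross-hole (10.5 mm, through, chamfered) lies hidden under it, 3 to 17 mm nearer the free end than the sleeve's hole. How far is not measured and differs each time. The shaft holds fast; its end is 28 mm before its cross-hole.
- linchpin: Loose steel linchpin, 95 g with its ring, upright in the parking block at the start. Origin on its axis at the underside of its head; z up. Greased round shank 9 mm thick, 50 mm long below the origin, tapered over the last 4.5 mm. Its x starts within 0.4 rad of the mixer's x; put it in with its x along the mixer's x, so that the ring can swing over the shaft's free end.
- pin_head (a point): Where to hold the linchpin, on its axis 27 mm above its origin; axes as the pin's. The head is a 20 mm round flange from 0 to 4 mm above the origin, then a block 16 mm (x) by 14 mm (y) up to 36 mm. Hold it with the fingers closing along y, the tips not lower than 19 mm above the origin, to keep clear of the ring; hold firmly, or it turns in the fingers.
- ring_hinge (a point): Middle of the ring's hinge, on the pin's axis 10 mm above its origin; the hinge runs along the pin's y. The brass ring is round: wire 5 mm thick, 61 mm across outside, the wire's far side 56 mm from the hinge, inside 51 mm wide, so one closed pair of fingertips can slip through it. Two tips held 40 mm apart, astride head and shaft, push both sides of it 34 mm from the hinge.
- linchpin_ring (a joint): Angle of the ring (rad). 0: leaning back, 45 degrees above level to the pin's +x, held by a light spring; 0.79 straight up; 2.36 level to the pin's -x (the shaft's free end); 3.795 (stop): hanging round sleeve and shaft, against the pin's tip. It springs back unless pressed past its snap at 3.69 (felt from 3.5 on, some 5 N at 34 mm from the hinge); then it stays shut.
- carrier: White upright plate 160 mm wide, 130 mm high, with clips and four stoppered test tubes, on the shaft behind the sleeve; fixed. Origin and axes as the mixer's; plate at x = 115 mm, tubes from x = 95 mm on, their tops 176 mm above the bench, the plate's 185 mm.
- timer: Bystander: white bench timer, 66 x 66 x 21 mm; origin under its centre.
- amber_bottle: Bystander: amber sample bottle with a white cap, 51 mm across, 109 mm high; origin under its centre.
- red_dropper: Bystander: white dropper bottle with a red cap, 31 mm across, 62 mm high; origin under its centre.

How it is judged:
On the way:
1. the linchpin stands home through the sleeve and the shaft, its head on the sleeve, with its ring still open (z of linchpin in the frame of sleeve_hole below 0.002 m and horizontal distance between linchpin and sleeve_hole below 0.004 m and angle between linchpin's own z axis and vertical below 0.08 rad and value of joint linchpin_ring below 1.8 rad), for 0.1 s.
At the end, for the whole second after the job is handed in: The linchpin stands through sleeve and shaft: underside of its head within 2 mm of the sleeve's top, its axis within 4 mm of the sleeve's hole and within 0.08 rad of upright, at rest; its ring is shut past the snap (above 3.68 rad) (z of linchpin in the frame of sleeve_hole below 0.002 m and horizontal distance between linchpin and sleeve_hole below 0.004 m and angle between linchpin's own z axis and vertical below 0.08 rad and value of joint linchpin_ring above 3.68 rad and linear speed of linchpin below 0.02 m/s); the robot touches nothing.
It fails at once if the linchpin is pressed against the mixer with more than 20 N while its ring is open (below 1.8 rad) (contact force between linchpin and mixer above 20 N and value of joint linchpin_ring below 1.8 rad).
It fails at once if the linchpin is levered against the mixer with more than 60 N while its ring is swung (contact force between linchpin and mixer above 60 N and value of joint linchpin_ring above 1.8 rad).
It fails at once if the fingers or the arm press on the tube carrier or its tubes with more than 8 N (contact force between any of the fingers, the arm and carrier above 8 N).
It fails at once if the timer, the amber bottle or the red-capped dropper bottle is moved more than 20 mm or tipped over (distance of any of timer, amber_bottle, red_dropper from where it was at the start of the episode above 0.02 m or angle between any of timer, amber_bottle, red_dropper's own z axis and vertical above 0.35 rad).
It also fails if it takes over 64 s, if anything falls off the work surface, if the arm or the gripper's body presses on something with over 40 N, if the wrist force passes 120 N, or if a joint passes its speed limit or range.

## Working session

There is one attempt and no reset: what is moved stays moved. The work goes in short steps, Python scripts to look and compute and a tool call to move; the robot and the scene stay as the last step left them, time stands still between calls to the robot, and variables do not carry over. Pictures are saved under pics/ and viewed, at most 10 in all, crops included, and the job is handed in when it is done.

Besides the shell and the picture viewer there is one more tool, called after "Request:" by a JSON object that holds its "name" and its "arguments", one argument or row to a line. drive_tool: Moves the arm, as the interface text tells. Its arguments: {"type":"object","properties":{"steps":{"type":"string"},"claw":{"type":"number"}},"required":["steps"]}

```bash
mkdir -p pics; ls; python3 - <<'E'
from plant import *
import cv2,numpy as np
s=read_state();print(s,hold_point_z)
for n in("scene","top"):
    im=camera(n);cv2.imwrite(f"pics/{n}0.png",im[...,::-1]);m=camera_model(n);print(n,m)
a=cv2.imread("pics/scene0.png");b=cv2.imread("pics/top0.png")
E
```

```text
pics
{'t': 0.0, 'qpos': array([-1.25351340e+00,  2.07422070e-01,  1.54295021e+00, -2.57256723e-05,
        1.39350002e+00, -1.50461242e-01]), 'joint_vel': array([-0.00091103, -0.00036272, -0.00094083, -0.00024448, -0.00014298,
        0.00102526]), 'joint_torque': array([-1.01812293e-03, -3.70879447e+01, -2.81417978e+01,  6.97838771e-02,
        3.63267248e-02, -1.81357673e-04]), 'tool_pos': array([ 0.25906946, -0.51266561,  0.30149118]), 'eef_rot': array([-1.13480440e-03,  9.72775189e-01,  2.31747992e-01, -1.07577886e-04]), 'ft_force': array([-0.75219945,  0.05588823, -0.29302702]), 'torque': array([0.00643354, 0.01872495, 0.01391019]), 'gripper_force': 0.0, 'width': 1.0024786789625177} 0.0784
scene {'intrinsics': array([[389.13171432,   0.        , 279.37148993],
       [  0.        , 389.13171432, 217.48948601],
       [  0.        ,   0.        ,   1.        ]]), 'k1': 0.022357210585826324, 'extrinsics': array([[-0.78298832,  0.37899564, -0.49324598,  0.12605567],
       [-0.62172337, -0.45166708,  0.6398882 ,  0.58521334],
       [ 0.01973187,  0.80768753,  0.58928049,  0.65428823],
       [ 0.        ,  0.        ,  0.        ,  1.        ]])}
top {'intrinsics': array([[416.84753395,   0.        , 277.76873901],
       [  0.        , 416.84753395, 213.36131842],
       [  0.        ,   0.        ,   1.        ]]), 'k1': -0.05044119220193006, 'extrinsics': array([[ 0.00518424,  0.9972859 , -0.07344363,  0.47688582],
       [-0.99964459,  0.00708908,  0.02569914,  0.02863561],
       [ 0.02615004,  0.0732843 ,  0.9969682 ,  1.04438154],
       [ 0.        ,  0.        ,  0.        ,  1.        ]])}
```

View pics/top0.png

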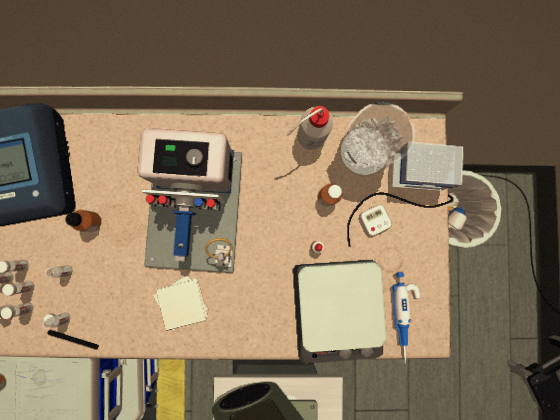

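View pics/scene0.png

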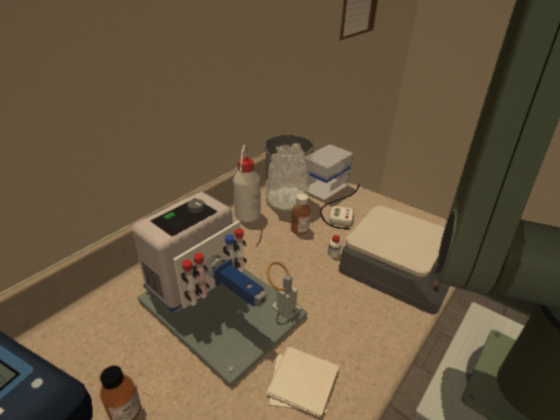

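The top view shows the mixer plate with corners near (145,267) and (233,272). The blue sleeve runs from (184,208) to (180,260), and the linchpin with its brass ring is at (222,255). The bystanders are at (375,221), (330,195) and (318,247), to the right of the mixer.

```bash
cat > h.py <<'E'
from plant import *
import cv2,numpy as np
def ray(n,uv,m=None):
    m=m or camera_model(n);K=m["intrinsics"];E=m["extrinsics"]
    d=np.array([(uv[0]-K[0,2])/K[0,0],(uv[1]-K[1,2])/K[1,1]]);s=d.copy()
    for _ in range(10): s=d/(1+m["k1"]*(s@s))
    return E[:3,3],E[:3,:3]@np.array([s[0],-s[1],-1])
def onz(n,uv,z,m=None):
    o,d=ray(n,uv,m);return o+d*(z-o[2])/d[2]
def proj(n,p,m=None):
    m=m or camera_model(n);K=m["intrinsics"];E=m["extrinsics"]
    c=E[:3,:3].T@(np.asarray(p)-E[:3,3]);s=np.array([c[0],-c[1]])/-c[2];s=s*(1+m["k1"]*(s@s))
    return K[:2,:2]@s+K[:2,2]
def tri(rs):
    A=0;b=0
    for o,d in rs:
        d=d/np.linalg.norm(d);P=np.eye(3)-np.outer(d,d);A=A+P;b=b+P@o
    return np.linalg.solve(A,b)
def biggest(mask,k=0):
    c=sorted(cv2.findContours(mask,cv2.RETR_EXTERNAL,cv2.CHAIN_APPROX_NONE)[0],key=cv2.contourArea);return c[-1-k]
E
python3 - <<'E'
from h import *
im=cv2.imread("pics/top0.png");hsv=cv2.cvtColor(im,cv2.COLOR_BGR2HSV)
m=cv2.inRange(hsv,(100,120,40),(125,255,255));m[:,:120]=0;m[:,230:]=0
c=biggest(m);r=cv2.boxPoints(cv2.minAreaRect(c));print(r)
P=np.array([onz("top",p,.134) for p in r]);print(P.round(4))
print(np.linalg.norm(P[1]-P[0]),np.linalg.norm(P[2]-P[1]))
for n,uv,z in[("plateFL",(145,267),.016),("FR",(234,272),.016),("block",(222,262),.072),("ringpin",(222,250),.1)]:print(n,onz("top",uv,z))
cv2.imwrite("pics/c1.png",cv2.resize(im[190:280,130:250],None,fx=6,fy=6,interpolation=cv2.INTER_CUBIC))
s=cv2.imread("pics/scene0.png")
E
```

```text
[[173. 211.]
 [192. 211.]
 [192. 255.]
 [173. 255.]]
[[0.5475 0.2341 0.134 ]
 [0.5478 0.1926 0.134 ]
 [0.4521 0.1908 0.134 ]
 [0.4518 0.232  0.134 ]]
0.04148779484428784 0.0957257531961765
plateFL [0.41879749 0.32626269 0.016     ]
FR [0.40804769 0.10848759 0.016     ]
block [0.43467462 0.13215849 0.072     ]
ringpin [0.46279803 0.1295431  0.1       ]
```

View pics/c1.png

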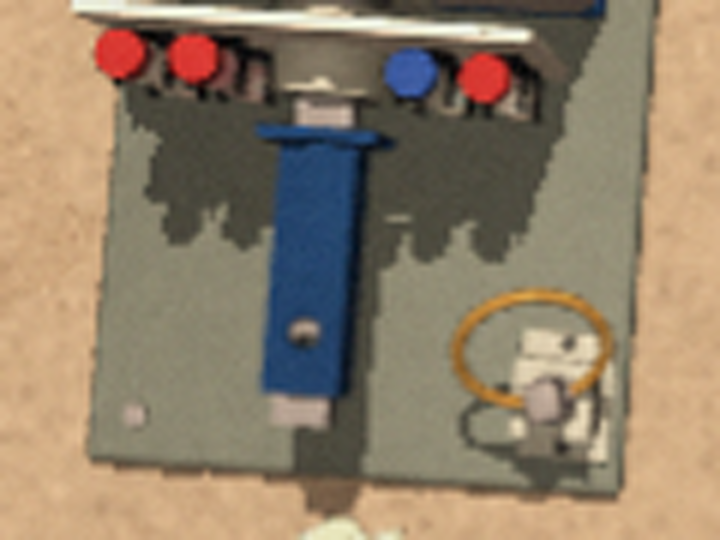

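The crop is 6x from (130,190). It shows the sleeve hole at (305,330), which is top pixel (180.8,245), the pin's head top at (547,400), which is (221.2,256.7), and the ring leaning to +x. The sleeve's left edge runs (283,145) to (265,390) and its right edge (363,150) to (345,395).

```bash
python3 - <<'E'
from h import *
f=lambda u,v,z:onz("top",((u+.5)/6-.5+130,(v+.5)/6-.5+190),z)
print("hole",f(305,330,.134).round(4),"headtop",f(547,400,.108).round(4))
for nm,a,b,z in[("L",(283,145),(265,390),.134),("R",(363,150),(345,395),.134),("front",(265,390),(345,395),.134),("plateL",(120,100),(92,458),.016),("plateF",(92,458),(615,494),.016)]:
    A,B=f(*a,z),f(*b,z);d=A-B;print(nm,A[:2].round(4),B[:2].round(4),"yaw",np.degrees(np.arctan2(d[1],d[0])).round(2),np.linalg.norm(d).round(4))
print("shaft end",f(300,425,.130).round(4))
# ring far point (at 45deg, centre of far wire ~ 53.5 from hinge: z=.082+.038=.12)
h=f(547,400,.108);r=f(535,297,.120);print("ring far",r.round(4),np.degrees(np.arctan2(*(r-h)[1::-1])),np.linalg.norm((r-h)[:2]))
s=read_state();q=s["eef_rot"];m=camera_model("wrist")
from scipy.spatial.transform import Rotation as R
T=R.from_quat(q[[1,2,3,0]]).as_matrix();print(T.round(3));print("cam in tool",T.T@(m["extrinsics"][:3,3]-s["tool_pos"]));print((T.T@m["extrinsics"][:3,:3]).round(3),m["intrinsics"][0,0])
E
```

```text
hole [0.4745 0.2163 0.134 ] headtop [0.449  0.1313 0.108 ]
L [0.5415 0.2258] [0.4527 0.2303] yaw -2.95 0.0889
R [0.5399 0.1966] [0.4511 0.2014] yaw -3.08 0.0889
front [0.4527 0.2303] [0.4511 0.2014] yaw 86.83 0.029
plateL [0.568  0.3189] [0.4214 0.3265] yaw -2.98 0.1468
plateF [0.4214 0.3265] [0.4082 0.1132] yaw 86.46 0.2138
shaft end [0.44   0.2183 0.13  ]
ring far [0.4871 0.1349 0.12  ] 5.4384845626368845 0.038267468728412794
[[ 0.893  0.451 -0.001]
 [ 0.451 -0.893  0.002]
 [ 0.    -0.002 -1.   ]]
cam in tool [ 0.06862654  0.00010882 -0.0828461 ]
[[ 0.     0.972  0.237]
 [ 1.    -0.     0.   ]
 [ 0.     0.237 -0.972]] 335.8851588882509
```

Request:
{"name": "drive_tool", "arguments": {
  "steps": "0.028 -0.03 0 6; 0.056 -0.06 0 12;0.084 -0.09 0 18;0.112 -0.12 0 22;0.14 -0.15 0 22",
  "claw": 1
}}

```text
t: 0.52
tool_pos: [0.3165, -0.3142, 0.302]
eef_rot: [-0.001, 0.999, 0.04, -0.0]
ft_force: [0.9, -0.4, 0.4]
width: 1.0
gripper_force: 0.0
```

```bash
cat >> h.py <<'E'
from scipy.spatial.transform import Rotation as Ro
def goto(p,yaw):
    s=read_state();T=Ro.from_quat(s["eef_rot"][[1,2,3,0]]).as_matrix();psi=np.degrees(np.arctan2(T[1,0],T[0,0]))
    print("t",s["t"],"pos",s["tool_pos"].round(4),"psi",psi.round(2),"F",s["ft_force"].round(1),"shift",(T.T@(np.asarray(p)-s["tool_pos"])).round(4),"turn",round(psi-yaw,2))
E
python3 -c "
from h import *
goto((.449,.131,.26),5)"
```

```text
t 0.5167 pos [ 0.3165 -0.3142  0.302 ] psi 4.61 F [ 0.9 -0.4  0.4] shift [ 0.1679 -0.4331  0.0424] turn -0.39
```

Request:
{"name": "drive_tool", "arguments": {
  "steps": "0.014 -0.036 0 0;0.028 -0.072 0 0;0.042 -0.108 0 0;0.056 -0.144 0 0;0.07 -0.18 0 0"
}}

```text
t: 0.93
tool_pos: [0.3711, -0.129, 0.3024]
eef_rot: [-0.0, 0.999, 0.042, -0.0]
ft_force: [1.3, 0.5, 0.9]
width: 0.999
gripper_force: 0.0
```

Request:
{"name": "drive_tool", "arguments": {
  "steps": "0.014 -0.036 0 0;0.028 -0.072 0 0;0.042 -0.108 0.01 0;0.056 -0.144 0.025 0;0.07 -0.18 0.04 0"
}}

```text
t: 1.35
tool_pos: [0.4262, 0.0563, 0.2626]
eef_rot: [0.0, 0.999, 0.042, 0.001]
ft_force: [0.7, -0.7, 0.1]
width: 1.003
gripper_force: 0.0
```

Request:
{"name": "drive_tool", "arguments": {
  "steps": "0.014 -0.036 0 0;0.027 -0.07 0 0;0.027 -0.07 0 0;0.027 -0.07 0 0;0.027 -0.07 0 0"
}}

```text
t: 1.77
tool_pos: [0.4465, 0.126, 0.2622]
eef_rot: [0.0, 0.999, 0.042, -0.001]
ft_force: [0.8, -0.7, -0.6]
width: 1.004
gripper_force: 0.0
```

```bash
python3 -c "
from h import *
goto((.449,.131,.26),5)
np.save('m1.npy',camera_model('wrist'),allow_pickle=True)
cv2.imwrite('pics/w1.png',camera('wrist')[...,::-1])
m=np.load('m1.npy',allow_pickle=True).item()
print(proj('wrist',(.449,.131,.108),m),proj('wrist',(.4745,.2163,.134),m))"
```

```text
t 1.7667 pos [0.4465 0.126  0.2622] psi 4.85 F [ 0.8 -0.7 -0.6] shift [ 0.0029 -0.0048  0.0022] turn -0.15
[276.54781133 217.55346702] [145.48634987 179.07062632]
```

View pics/w1.png

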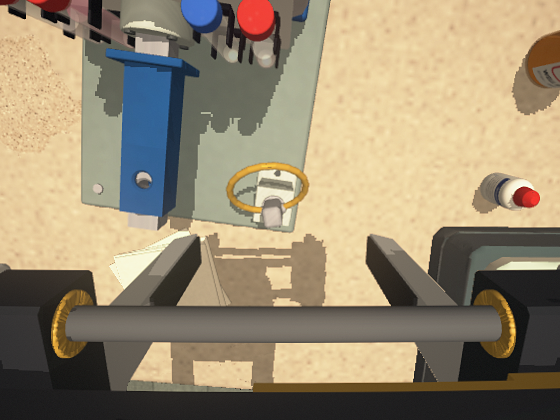

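The wrist view shows the sleeve hole at (144,179), against a predicted (145,179). The pin head is near (273,207), with the ring above it around (267,187).

```bash
python3 -c "
from h import *
im=cv2.imread('pics/w1.png')
a=cv2.resize(im[155:240,215:325],None,fx=7,fy=7,interpolation=cv2.INTER_CUBIC)
cv2.imwrite('pics/c2.png',a)"
```

```text
(no output)
```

View pics/c2.png

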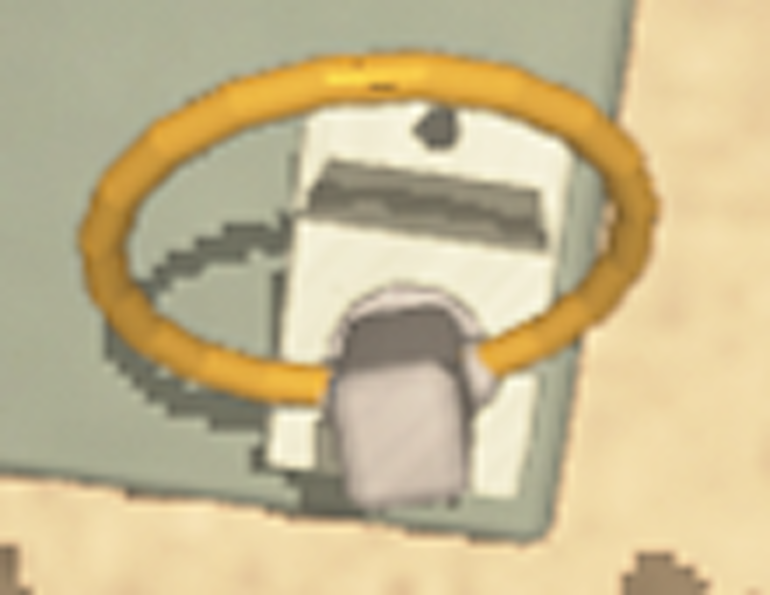

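The crop is 7x from (215,155). It shows the head's top face with corners at about (338,372), (455,358), (468,488) and (352,508). The ring's far wire is centred near (372,76), and its two sides are at (103,240) and (632,215).

```bash
python3 -c "
from h import *
m=np.load('m1.npy',allow_pickle=True).item()
f=lambda u,v,z:onz('wrist',((u+.5)/7-.5+215,(v+.5)/7-.5+155),z,m)
C=np.array([f(u,v,.108) for u,v in [(338,372),(455,358),(468,488),(352,508)]]);print(C.round(4),C.mean(0))
a=lambda d:np.degrees(np.arctan2(d[1],d[0])).round(1)
print([a(C[i]-C[j]) for i,j in((0,3),(1,2),(0,1),(3,2))],[np.linalg.norm(C[i]-C[j]).round(4) for i,j in((0,3),(1,2),(0,1),(3,2))])
l,r=f(103,240,.102),f(632,215,.102);print('ring sides',l,r,a(l-r),np.linalg.norm(l-r))
print('flange ctr',f(400,370,.076))
# ring contour extent
"
```

```text
[[0.4556 0.1415 0.108 ]
 [0.4581 0.1295 0.108 ]
 [0.4442 0.127  0.108 ]
 [0.441  0.139  0.108 ]] [0.44969107 0.13426142 0.108     ]
[np.float64(9.7), np.float64(10.3), np.float64(101.9), np.float64(105.0)] [np.float64(0.0148), np.float64(0.0141), np.float64(0.0122), np.float64(0.0124)]
ring sides [0.46621013 0.1673631  0.102     ] [0.47354383 0.11225856 0.102     ] 97.6 0.05559040821842778
flange ctr [0.44837962 0.13553818 0.076     ]
```

Request:
{"name": "drive_tool", "arguments": {
  "steps": "0.004 -0.008 0.0 -4;0.004 -0.008 0.02 -4;0.004 -0.008 0.035 -4;0.004 -0.008 0.05 -4;0.004 -0.008 0.05 -4",
  "claw": 0.2
}}

```text
t: 2.23
tool_pos: [0.4481, 0.1326, 0.2098]
eef_rot: [0.0, 0.997, 0.075, -0.003]
ft_force: [0.2, -0.1, -0.5]
width: 0.681
gripper_force: 0.0
```

```bash
python3 -c "
from h import *
goto((.4497,.1343,.190),9)"
```

```text
t 2.2333 pos [0.4481 0.1326 0.2098] psi 8.63 F [ 0.2 -0.1 -0.5] shift [ 0.002  -0.0014  0.0198] turn -0.37
```

Request:
{"name": "drive_tool", "arguments": {
  "steps": "0.002 -0.001 0.01 0;0.002 -0.001 0.02 0;0.002 -0.001 0.02 0;0.002 -0.001 0.02 0"
}}

```text
t: 2.57
tool_pos: [0.452, 0.1355, 0.1924]
eef_rot: [0.0, 0.997, 0.076, -0.0]
ft_force: [0.7, 0.3, -0.4]
width: 0.6
gripper_force: 0.0
```

Request:
{"name": "drive_tool", "arguments": {
  "steps": "0 0 0 0;0 0 0 0;0 0 0 0;0 0 0 0;0 0 0 0",
  "claw": -0.9
}}

```text
t: 2.98
tool_pos: [0.4523, 0.136, 0.193]
eef_rot: [-0.0, 0.997, 0.077, 0.0]
ft_force: [-0.5, -0.4, -0.8]
width: 0.281
gripper_force: 0.0
```

```bash
python3 -c "
from h import *
goto((.4497,.1343,.190),9)
m=camera_model('wrist');np.save('m2.npy',m,allow_pickle=True)
im=camera('wrist')[...,::-1];cv2.imwrite('pics/w2.png',im)
print(read_state()['width'],read_state()['gripper_force'],proj('wrist',(.4497,.1343,.072),m))
cv2.imwrite('pics/c3.png',cv2.resize(im[120:300,180:400],None,fx=3,fy=3,interpolation=cv2.INTER_CUBIC))"
```

```text
t 2.9833 pos [0.4523 0.136  0.193 ] psi 8.81 F [-0.5 -0.4 -0.8] shift [-0.0029  0.0013  0.003 ] turn -0.19
0.23837099698836278 0.0 [285.13429549 240.47963573]
```

View pics/c3.png

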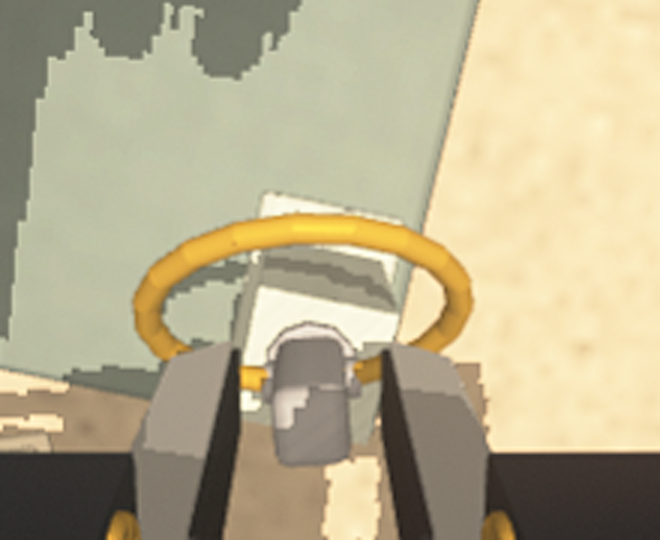

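The crop shows the fingers open on both sides of the head, the pin centred between them and the ring clear. The tool is about 2–3 mm too far in +x and 2–3 mm too high, so I correct that before closing.

Request:
{"name": "drive_tool", "arguments": {
  "steps": "-0.0025 0.001 0 0;-0.0025 0.001 0.0025 0;-0.0025 0.001 0.0025 0;-0.0025 0.001 0.0025 0",
  "claw": -0.3
}}

```text
t: 3.37
tool_pos: [0.4496, 0.1344, 0.1899]
eef_rot: [-0.0, 0.997, 0.077, -0.0]
ft_force: [-0.4, -0.5, -0.3]
width: 0.348
gripper_force: 0.0
```

Request:
{"name": "drive_tool", "arguments": {
  "steps": "0 0 0 0;0 0 0 0;0 0 0 0;0 0 0 0;0 0 0 0",
  "claw": -1
}}

```text
t: 3.78
tool_pos: [0.4499, 0.1345, 0.1902]
eef_rot: [-0.0, 0.997, 0.077, 0.0]
ft_force: [1.5, 0.2, -0.4]
width: 0.146
gripper_force: 30.0
```

Request:
{"name": "drive_tool", "arguments": {
  "steps": "0 0 0 0;0 0 0 0;0 0 0 0"
}}

```text
t: 4.03
tool_pos: [0.4499, 0.1345, 0.1902]
eef_rot: [-0.0, 0.997, 0.077, 0.0]
ft_force: [0.7, 1.4, -0.0]
width: 0.147
gripper_force: 30.0
```

```bash
python3 -c "
from h import *
goto((.4745,.2163,.31),-3)"
```

```text
t 4.0333 pos [0.4499 0.1345 0.1902] psi 8.8 F [ 0.7  1.4 -0. ] shift [ 0.0369 -0.077  -0.1198] turn 11.8
```

Request:
{"name": "drive_tool", "arguments": {
  "steps": "0 0 -0.02 0;0 0 -0.045 0;0 0 -0.075 0;0 0 -0.1 0;0 0 -0.12 0"
}}

```text
t: 4.45
tool_pos: [0.4501, 0.1345, 0.3123]
eef_rot: [0.0, 0.997, 0.077, 0.001]
ft_force: [0.3, -0.7, -1.0]
width: 0.144
gripper_force: 30.0
```

```bash
python3 -c "
from h import *
goto((.4745,.2163,.31),-3)
print(read_state()['width'],read_state()['gripper_force'])"
```

```text
t 4.45 pos [0.4501 0.1345 0.3123] psi 8.8 F [ 0.3 -0.7 -1. ] shift [ 0.0366 -0.0771  0.0023] turn 11.8
0.14395764648779855 29.997706711292267
```

Request:
{"name": "drive_tool", "arguments": {
  "steps": "0.006 -0.03 -0.005 4;0.012 -0.06 -0.005 8;0.017 -0.081 -0.005 11.8;0.017 -0.081 -0.005 11.8;0.017 -0.081 -0.005 11.8"
}}

```text
t: 4.87
tool_pos: [0.4538, 0.2176, 0.3147]
eef_rot: [0.0, 1.0, -0.025, -0.0]
ft_force: [-0.4, -0.4, -1.4]
width: 0.146
gripper_force: 30.0
```

```bash
python3 -c "
from h import *
goto((.4745,.2163,.31),-3)
m=camera_model('wrist');np.save('m3.npy',m,allow_pickle=True)
im=camera('wrist')[...,::-1];cv2.imwrite('pics/w3.png',im)
p=read_state()['tool_pos'];print(proj('wrist',p-[0,0,.1682],m),proj('wrist',p-[0,0,.1182],m),proj('wrist',(.4745,.2163,.134),m))
cv2.imwrite('pics/c4.png',cv2.resize(im[100:300,170:400],None,fx=3,fy=3,interpolation=cv2.INTER_CUBIC))"
```

```text
t 4.8667 pos [0.4538 0.2176 0.3147] psi -2.81 F [-0.4 -0.4 -1.4] shift [0.0207 0.0003 0.0047] turn 0.19
[283.95506397 216.27677439] [284.22887794 237.20731158] [283.37323517 187.11912383]
```

View pics/c4.png

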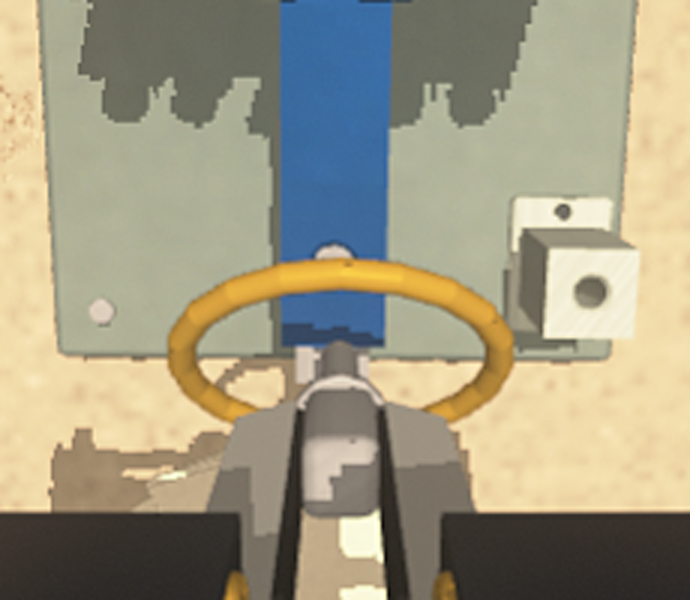

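In the crop (3x from (170,100)) the sleeve hole is at (333,258), partly behind the ring's far wire. The pin tip is at (340,345), and the sleeve edges at the hole's row are at 280 and 388. So the pin must go about 2 mm towards +y, which agrees with the parking block's 85 mm offset.

```bash
python3 -c "
from h import *
im=cv2.imread('pics/w1.png');m=np.load('m1.npy',allow_pickle=True).item()
b=cv2.inRange(cv2.cvtColor(im,cv2.COLOR_BGR2HSV),(98,100,30),(125,255,255))
w=255-b[165:195,130:160];n,l,st,ce=cv2.connectedComponentsWithStats(w)
for i in range(1,n):
  print(st[i],ce[i]+[130,165],onz('wrist',ce[i]+[130,165],.134,m),onz('wrist',ce[i]+[130,165],.1325,m))
im=cv2.imread('pics/w3.png');m=np.load('m3.npy',allow_pickle=True).item()
b=cv2.inRange(cv2.cvtColor(im,cv2.COLOR_BGR2HSV),(98,100,30),(125,255,255))
P=[]
for r in range(115,180):
  x=np.where(b[r,250:310]>0)[0]+250
  P.append([onz('wrist',(x.min()-.5,r),.134,m)[:2],onz('wrist',(x.max()+.5,r),.134,m)[:2]])
P=np.array(P)
for k in(0,1):
  c=np.polyfit(P[:,k,0],P[:,k,1],1);print(np.degrees(np.arctan(c[0])),np.polyval(c,.4745))
# block hole in w3
print(onz('wrist',(590/3+170,291/3+100),.072,m))
"
```

```text
[  5   6  17  18 221] [142.95475113 179.40723982] [0.47414842 0.21792506 0.134     ] [0.47385774 0.21853657 0.1325    ]
-3.1372265881679837 0.23202466645553713
-3.497947113452 0.20461605110683748
[0.44925174 0.13466494 0.072     ]
```

Request:
{"name": "drive_tool", "arguments": {
  "steps": "0.01 -0.001 0 0.4;0.02 -0.0016 0.0 0.4;0.02 -0.0016 0.004 0.4;0.02 -0.0016 0.008 0.4;0.02 -0.0016 0.008 0.4"
}}

```text
t: 5.33
tool_pos: [0.474, 0.2169, 0.3057]
eef_rot: [0.0, 1.0, -0.03, -0.001]
ft_force: [-1.5, 0.3, -0.3]
width: 0.144
gripper_force: 30.0
```

```bash
python3 -c "
from h import *
goto((.4741,.2182,.2985),-3.2)"
```

```text
t 5.3333 pos [0.474  0.2169 0.3057] psi -3.46 F [-1.5  0.3 -0.3] shift [ 0.0001 -0.0013  0.0071] turn -0.26
```

Request:
{"name": "drive_tool", "arguments": {
  "steps": "0 -0.0012 0 0;0 -0.0012 0 0;0 -0.0012 0.002 0;0 -0.0012 0.004 0;0 -0.0012 0.004 0"
}}

```text
t: 5.75
tool_pos: [0.474, 0.2189, 0.3027]
eef_rot: [0.0, 1.0, -0.03, -0.0]
ft_force: [0.0, -0.3, -1.8]
width: 0.147
gripper_force: 30.0
```

```bash
python3 -c "
from h import *
goto((.4741,.2182,.2985),-3.2)"
```

```text
t 5.75 pos [0.474  0.2189 0.3027] psi -3.39 F [ 0.  -0.3 -1.8] shift [0.0001 0.0007 0.0042] turn -0.19
```

Request:
{"name": "drive_tool", "arguments": {
  "steps": "0 0.0005 0 0;0 0.0005 0.0015 0;0 0.0005 0.0025 0;0 0.0005 0.0025 0"
}}

```text
t: 6.08
tool_pos: [0.4742, 0.2184, 0.3004]
eef_rot: [0.0, 1.0, -0.03, -0.0]
ft_force: [-1.1, -0.4, -0.6]
width: 0.15
gripper_force: 30.0
```

Request:
{"name": "drive_tool", "arguments": {
  "steps": "0 0 0.001 0;0 0 0.001 0;0 0 0.001 0"
}}

```text
t: 6.33
tool_pos: [0.4743, 0.2184, 0.2996]
eef_rot: [0.0, 1.0, -0.03, -0.0]
ft_force: [0.5, 0.6, -1.3]
width: 0.145
gripper_force: 30.0
```

```bash
python3 -c "
from h import *
goto((.4741,.2182,.2985),-3.2)"
```

```text
t 6.3333 pos [0.4743 0.2184 0.2996] psi -3.4 F [ 0.5  0.6 -1.3] shift [-0.0002  0.0002  0.0011] turn -0.2
```

Request:
{"name": "drive_tool", "arguments": {
  "steps": "0 0 0.001 0;0 0 0.001 0;0 0 0.001 0"
}}

```text
t: 6.58
tool_pos: [0.4743, 0.2184, 0.2986]
eef_rot: [0.0, 1.0, -0.03, -0.0]
ft_force: [0.0, -0.3, -1.0]
width: 0.147
gripper_force: 30.0
```

Request:
{"name": "drive_tool", "arguments": {
  "steps": "0 0 0.0007 0;0 0 0.0007 0;0 0 0.0007 0"
}}

```text
t: 6.83
tool_pos: [0.4744, 0.2184, 0.2981]
eef_rot: [-0.0, 1.0, -0.03, 0.0]
ft_force: [-0.1, -0.3, -0.5]
width: 0.142
gripper_force: 30.0
```

Request:
{"name": "drive_tool", "arguments": {
  "steps": "0 0 0.0006 0;0 0 0.0006 0;0 0 0.0006 0"
}}

```text
t: 7.08
tool_pos: [0.4745, 0.2184, 0.2979]
eef_rot: [-0.0, 1.0, -0.03, 0.0]
ft_force: [-1.2, 0.1, 3.4]
width: 0.147
gripper_force: 30.0
```

Request:
{"name": "drive_tool", "arguments": {
  "steps": "0 0 0.0006 0;0 0 0.0006 0;0 0 0.0006 0"
}}

```text
t: 7.33
tool_pos: [0.4746, 0.2185, 0.2978]
eef_rot: [-0.0, 1.0, -0.03, 0.001]
ft_force: [-1.1, 0.5, 5.0]
width: 0.148
gripper_force: 30.0
```

Request:
{"name": "drive_tool", "arguments": {
  "steps": "-0.001 0 0 0;-0.002 0 0 0;-0.002 0 0 0"
}}

```text
t: 7.58
tool_pos: [0.4733, 0.2185, 0.2978]
eef_rot: [-0.0, 1.0, -0.03, 0.002]
ft_force: [1.2, -0.9, 5.7]
width: 0.142
gripper_force: 30.0
```

Request:
{"name": "drive_tool", "arguments": {
  "steps": "-0.001 0 0 0;-0.001 0 0 0"
}}

```text
t: 7.75
tool_pos: [0.4721, 0.2187, 0.2976]
eef_rot: [-0.0, 1.0, -0.03, 0.001]
ft_force: [2.8, -0.6, 5.3]
width: 0.146
gripper_force: 30.0
```

Request:
{"name": "drive_tool", "arguments": {
  "steps": "-0.001 0 0 0;-0.001 0 0 0"
}}

```text
t: 7.92
tool_pos: [0.4706, 0.2187, 0.297]
eef_rot: [-0.0, 1.0, -0.03, 0.0]
ft_force: [0.9, 0.4, -0.1]
width: 0.144
gripper_force: 30.0
```

Request:
{"name": "drive_tool", "arguments": {
  "steps": "-0.001 0 0 0;-0.001 0 0 0"
}}

```text
t: 8.08
tool_pos: [0.468, 0.2186, 0.2952]
eef_rot: [0.0, 1.0, -0.03, -0.002]
ft_force: [0.9, -0.4, -1.4]
width: 0.148
gripper_force: 30.0
```

Request:
{"name": "drive_tool", "arguments": {
  "steps": "-0.001 0 0.0007 0;-0.001 0 0.0007 0"
}}

```text
t: 8.25
tool_pos: [0.4674, 0.2186, 0.2947]
eef_rot: [0.0, 1.0, -0.03, -0.002]
ft_force: [0.2, 0.9, -1.5]
width: 0.146
gripper_force: 30.0
```

Request:
{"name": "drive_tool", "arguments": {
  "steps": "0 0 0.001 0;0 0 0.002 0;0 0 0.002 0"
}}

```text
t: 8.5
tool_pos: [0.4678, 0.2187, 0.2933]
eef_rot: [0.0, 1.0, -0.03, -0.001]
ft_force: [-0.2, -0.4, 0.2]
width: 0.145
gripper_force: 30.0
```

Request:
{"name": "drive_tool", "arguments": {
  "steps": "0 0 0.001 0;0 0 0.002 0;0 0 0.002 0"
}}

```text
t: 8.75
tool_pos: [0.4681, 0.2187, 0.2917]
eef_rot: [0.0, 1.0, -0.03, -0.0]
ft_force: [0.4, 0.1, -0.4]
width: 0.147
gripper_force: 30.0
```

Request:
{"name": "drive_tool", "arguments": {
  "steps": "0 0 0.002 0;0 0 0.004 0;0 0 0.006 0;0 0 0.006 0"
}}

```text
t: 9.08
tool_pos: [0.468, 0.2187, 0.2854]
eef_rot: [0.0, 1.0, -0.03, -0.001]
ft_force: [-0.6, -0.8, -0.3]
width: 0.146
gripper_force: 30.0
```

Request:
{"name": "drive_tool", "arguments": {
  "steps": "0 0 0.002 0;0 0 0.004 0;0 0 0.006 0;0 0 0.006 0"
}}

```text
t: 9.42
tool_pos: [0.4681, 0.2187, 0.2795]
eef_rot: [0.0, 1.0, -0.03, -0.0]
ft_force: [-1.8, -0.5, -0.7]
width: 0.146
gripper_force: 30.0
```

Request:
{"name": "drive_tool", "arguments": {
  "steps": "0 0 0.002 0;0 0 0.004 0;0 0 0.006 0;0 0 0.006 0"
}}

```text
t: 9.75
tool_pos: [0.4681, 0.2186, 0.2735]
eef_rot: [0.0, 1.0, -0.03, -0.0]
ft_force: [-1.2, -0.2, -0.8]
width: 0.146
gripper_force: 30.0
```

Request:
{"name": "drive_tool", "arguments": {
  "steps": "0 0 0.002 0;0 0 0.004 0;0 0 0.006 0;0 0 0.006 0"
}}

```text
t: 10.08
tool_pos: [0.4681, 0.2187, 0.2675]
eef_rot: [0.0, 1.0, -0.03, -0.0]
ft_force: [-0.2, -0.9, -0.5]
width: 0.143
gripper_force: 30.0
```

Request:
{"name": "drive_tool", "arguments": {
  "steps": "0 0 0.002 0;0 0 0.004 0;0 0 0.006 0;0 0 0.006 0"
}}

```text
t: 10.42
tool_pos: [0.4681, 0.2187, 0.2615]
eef_rot: [0.0, 1.0, -0.03, -0.0]
ft_force: [0.6, -0.5, -0.6]
width: 0.148
gripper_force: 30.0
```

Request:
{"name": "drive_tool", "arguments": {
  "steps": "0 0 0.002 0;0 0 0.004 0;0 0 0.006 0;0 0 0.006 0"
}}

```text
t: 10.75
tool_pos: [0.468, 0.2187, 0.2555]
eef_rot: [0.0, 1.0, -0.03, -0.0]
ft_force: [0.0, -0.4, -1.6]
width: 0.147
gripper_force: 30.0
```

Request:
{"name": "drive_tool", "arguments": {
  "steps": "0 0 0.001 0;0 0 0.002 0;0 0 0.002 0"
}}

```text
t: 11.0
tool_pos: [0.4683, 0.2187, 0.2539]
eef_rot: [0.0, 1.0, -0.03, -0.0]
ft_force: [0.1, -0.2, -0.9]
width: 0.146
gripper_force: 30.0
```

Request:
{"name": "drive_tool", "arguments": {
  "steps": "0 0 0.001 0;0 0 0.001 0;0 0 0.0015 0;0 0 0.0015 0"
}}

```text
t: 11.33
tool_pos: [0.4683, 0.2187, 0.2525]
eef_rot: [0.0, 1.0, -0.03, -0.0]
ft_force: [-0.3, 0.5, -0.6]
width: 0.146
gripper_force: 30.0
```

Request:
{"name": "drive_tool", "arguments": {
  "steps": "0 0 0.0007 0;0 0 0.0007 0;0 0 0.0007 0"
}}

```text
t: 11.58
tool_pos: [0.4685, 0.2188, 0.2521]
eef_rot: [-0.0, 1.0, -0.03, 0.0]
ft_force: [-0.5, -0.9, 0.1]
width: 0.146
gripper_force: 30.0
```

Request:
{"name": "drive_tool", "arguments": {
  "steps": "0 0 0.0006 0;0 0 0.0006 0;0 0 0.0006 0"
}}

```text
t: 11.83
tool_pos: [0.4687, 0.2188, 0.2521]
eef_rot: [-0.0, 1.0, -0.03, 0.001]
ft_force: [-0.9, 0.4, 4.5]
width: 0.145
gripper_force: 30.0
```

```bash
python3 -c "
from h import *
goto((.4681,.2187,.2521),-3.2)"
```

```text
t 11.8333 pos [0.4687 0.2188 0.2521] psi -3.4 F [-0.9  0.4  4.5] shift [-0.0006  0.0001 -0.    ] turn -0.2
```

The head is seated at 4.5 N and the heights agree. I release it, opening to 40 mm, and rise.

Request:
{"name": "drive_tool", "arguments": {
  "steps": "0 0 0 0;0 0 0 0;0 0 0 0;0 0 0 0",
  "claw": -0.15
}}

```text
t: 12.17
tool_pos: [0.4681, 0.2187, 0.2507]
eef_rot: [0.0, 1.0, -0.03, -0.0]
ft_force: [-0.1, 0.7, 2.6]
width: 0.393
gripper_force: 6.4
```

Request:
{"name": "drive_tool", "arguments": {
  "steps": "0 0 -0.02 0;0 0 -0.05 0;0.02 0 -0.05 0;0.045 0 -0.05 0;0.06 0 -0.05 0"
}}

```text
t: 12.58
tool_pos: [0.53, 0.2151, 0.302]
eef_rot: [-0.0, 1.0, -0.03, 0.001]
ft_force: [-0.5, 0.9, -0.2]
width: 0.423
gripper_force: 0.0
```

Request:
{"name": "drive_tool", "arguments": {
  "steps": "0 0 0 0;0 0 0 0"
}}

```text
t: 12.75
tool_pos: [0.5282, 0.215, 0.3005]
eef_rot: [0.0, 1.0, -0.03, -0.001]
ft_force: [-0.7, 0.3, 0.2]
width: 0.422
gripper_force: 0.0
```

```bash
python3 -c "
from h import *
goto((.4681,.2187,.2521),-3.2)
m=camera_model('top');im=camera('scene')[...,::-1];cv2.imwrite('pics/s4.png',im)
cv2.imwrite('pics/c5.png',cv2.resize(im[180:380,120:340],None,fx=3,fy=3,interpolation=cv2.INTER_CUBIC))"
```

```text
t 12.75 pos [0.5282 0.215  0.3005] psi -3.43 F [-0.7  0.3  0.2] shift [-0.0601 -0.0001  0.0485] turn -0.23
```

View pics/c5.png

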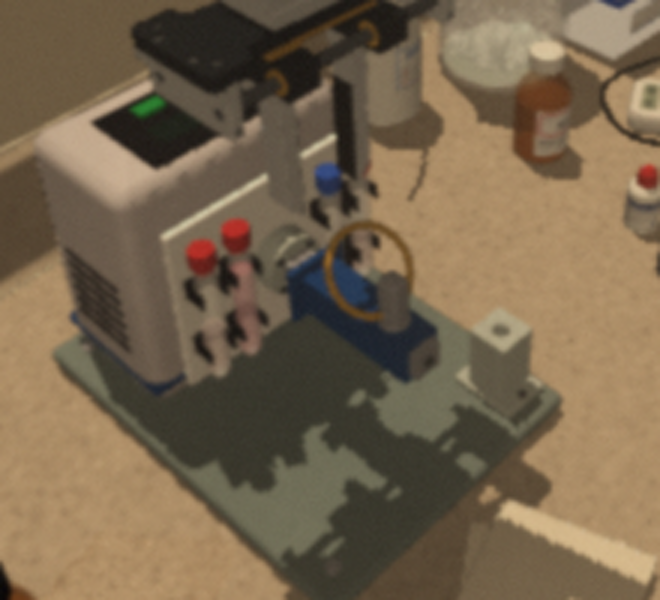

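The crop shows the pin standing home in the sleeve with its ring still open. The fingers are behind the ring and the tubes are untouched. Next I swing the ring over.

Request:
{"name": "drive_tool", "arguments": {
  "steps": "0 0 0.015 0;0 0 0.031 0;-0.012 0 0.031 0;-0.024 0 0.03 0;-0.034 0 0.028 0"
}}

```text
t: 13.22
tool_pos: [0.4932, 0.2171, 0.2732]
eef_rot: [0.0, 1.0, -0.029, 0.0]
ft_force: [0.6, -0.1, 0.1]
width: 0.424
gripper_force: 0.4
```

Request:
{"name": "drive_tool", "arguments": {
  "steps": "-0.008 0 -0.001 0;-0.0155 0 -0.0025 0;-0.0245 0 -0.002 0;-0.033 0 0.001 0;-0.04 0 0.006 0"
}}

```text
t: 13.63
tool_pos: [0.4535, 0.2198, 0.2675]
eef_rot: [-0.0, 1.0, -0.03, 0.0]
ft_force: [0.9, 0.0, 1.3]
width: 0.426
gripper_force: 0.2
```

```bash
python3 -c "
from h import *
goto((.4681-.0142,.2187+.0008,.2668),-3.4)
im=camera('scene')[...,::-1];cv2.imwrite('pics/s5.png',im)
cv2.imwrite('pics/c6.png',cv2.resize(im[180:380,120:340],None,fx=3,fy=3,interpolation=cv2.INTER_CUBIC))"
```

```text
t 13.6333 pos [0.4535 0.2198 0.2675] psi -3.38 F [0.9 0.  1.3] shift [0.0004 0.0003 0.0007] turn 0.02
```

View pics/c6.png

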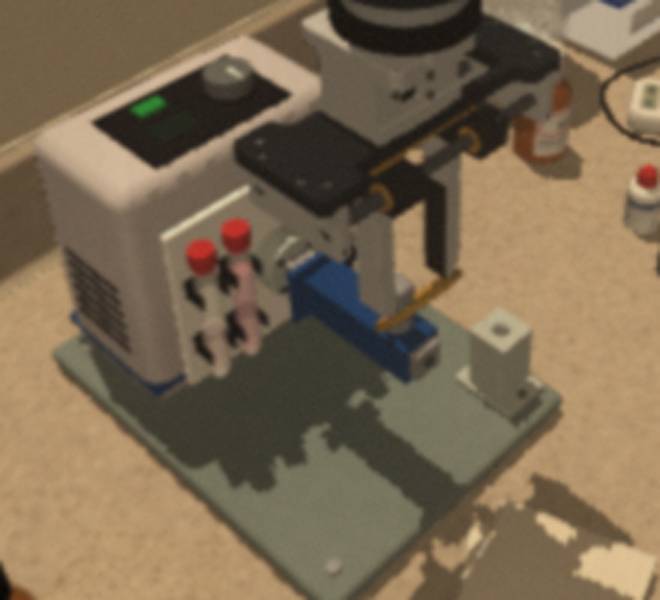

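The fingers are pushing the ring, which now leans past upright over the shaft's free end, as planned. I carry on down the arc.

Request:
{"name": "drive_tool", "arguments": {
  "steps": "-0.006 0 0.0065 0;-0.011 0 0.017 0;-0.02 0 0.023 0;-0.028 0 0.029 0"
}}

```text
t: 14.02
tool_pos: [0.4253, 0.2211, 0.2368]
eef_rot: [0.0, 1.0, -0.03, -0.001]
ft_force: [0.3, -0.5, -0.9]
width: 0.428
gripper_force: 0.3
```

Request:
{"name": "drive_tool", "arguments": {
  "steps": "0.0015 0 0.006 0;0.0035 0 0.0115 0;0.006 0 0.017 0;0.0105 0 0.021 0;0.0105 0 0.021 0"
}}

```text
t: 14.43
tool_pos: [0.4374, 0.2204, 0.2162]
eef_rot: [0.0, 1.0, -0.03, -0.001]
ft_force: [-0.7, 0.4, -0.2]
width: 0.426
gripper_force: 0.4
```

```bash
python3 -c "
from h import *
goto((.4681-.0315,.2187+.0019,.2166),-3.4)"
```

```text
t 14.4333 pos [0.4374 0.2204 0.2162] psi -3.43 F [-0.7  0.4 -0.2] shift [-0.0008 -0.0002 -0.0004] turn -0.03
```

Request:
{"name": "drive_tool", "arguments": {
  "steps": "0.0045 0 0.0035 0;0.009 0 0.007 0;0.011 0 0.011 0;0.0145 0 0.012 0;0.0145 0 0.012 0"
}}

```text
t: 14.85
tool_pos: [0.4513, 0.2199, 0.2053]
eef_rot: [-0.0, 1.0, -0.03, -0.001]
ft_force: [0.0, 0.1, -0.6]
width: 0.426
gripper_force: 0.3
```

Request:
{"name": "drive_tool", "arguments": {
  "steps": "0.001 0 0 0;0.0015 0 0 0;0.0015 0 0 0"
}}

```text
t: 15.1
tool_pos: [0.4533, 0.2196, 0.2052]
eef_rot: [-0.0, 1.0, -0.03, 0.0]
ft_force: [-0.4, 0.0, -0.4]
width: 0.423
gripper_force: 0.2
```

```bash
python3 -c "
from h import *
goto((.4681-.015,.2187+.0009,.205),-3.4)
im=camera('scene')[...,::-1];cv2.imwrite('pics/s6.png',im)
cv2.imwrite('pics/c7.png',cv2.resize(im[240:330,200:310],None,fx=6,fy=6,interpolation=cv2.INTER_CUBIC))"
```

```text
t 15.1 pos [0.4533 0.2196 0.2052] psi -3.41 F [-0.4  0.  -0.4] shift [-0.0002  0.0001  0.0002] turn -0.01
```

View pics/c7.png

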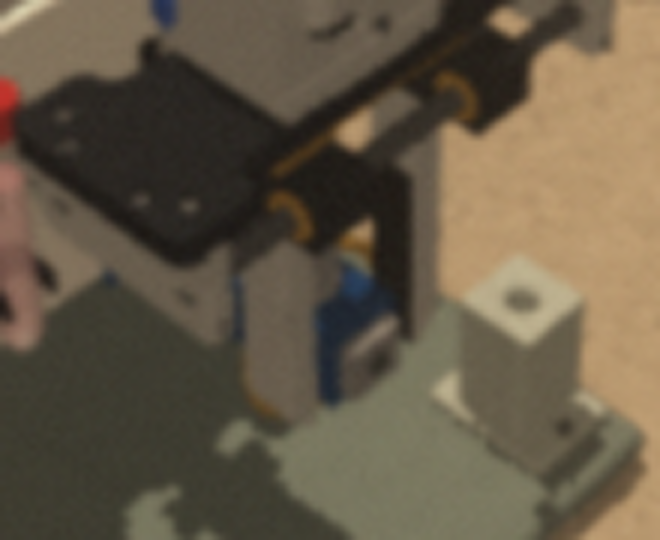

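In the crop the ring's wire is visible just behind the finger, on its +x side at (255,395), so it hangs ahead of the fingers. I push on gently until it snaps.

Request:
{"name": "drive_tool", "arguments": {
  "steps": "0.001 0 0 0;0.0015 0 0 0;0.0015 0 0 0"
}}

```text
t: 15.4
tool_pos: [0.4539, 0.2196, 0.2051]
eef_rot: [0.0, 1.0, -0.03, -0.001]
ft_force: [-2.5, -0.4, 0.4]
width: 0.427
gripper_force: 1.4
```

Request:
{"name": "drive_tool", "arguments": {
  "steps": "0.001 0 0 0;0.0015 0 0 0;0.0015 0 0 0"
}}

```text
t: 15.65
tool_pos: [0.4546, 0.2196, 0.205]
eef_rot: [0.0, 1.0, -0.03, -0.002]
ft_force: [-5.6, 1.0, 3.4]
width: 0.424
gripper_force: 3.0
```

Request:
{"name": "drive_tool", "arguments": {
  "steps": "0.001 0 0 0;0.001 0 0 0;0.001 0 0 0"
}}

```text
t: 15.9
tool_pos: [0.455, 0.2196, 0.2049]
eef_rot: [0.0, 1.0, -0.03, -0.003]
ft_force: [-7.3, 1.3, 4.7]
width: 0.423
gripper_force: 3.8
```

Request:
{"name": "drive_tool", "arguments": {
  "steps": "0.001 0 0 0;0.001 0 0 0;0.001 0 0 0"
}}

```text
t: 16.15
tool_pos: [0.4554, 0.2195, 0.2049]
eef_rot: [0.0, 1.0, -0.03, -0.003]
ft_force: [-10.3, 2.1, 6.6]
width: 0.428
gripper_force: 4.7
```

Request:
{"name": "drive_tool", "arguments": {
  "steps": "0.001 0 0 0;0.001 0 0 0;0.001 0 0 0"
}}

```text
t: 16.4
tool_pos: [0.4559, 0.2195, 0.2048]
eef_rot: [0.0, 1.0, -0.03, -0.004]
ft_force: [-11.0, 0.7, 7.5]
width: 0.428
gripper_force: 5.5
```

Request:
{"name": "drive_tool", "arguments": {
  "steps": "0.001 0 0 0;0.001 0 0 0;0.001 0 0 0"
}}

```text
t: 16.65
tool_pos: [0.4562, 0.2195, 0.2048]
eef_rot: [0.0, 1.0, -0.03, -0.005]
ft_force: [-13.0, 1.7, 8.3]
width: 0.425
gripper_force: 6.4
```

Forces were near zero at x = .4513, which is past the snap's computed position of .4498. The rise begins at .4535, where the stop should be (computed .4533), so the ring should be shut. I back off and check.

Request:
{"name": "drive_tool", "arguments": {
  "steps": "-0.005 0 0 0;-0.015 0 0 0;-0.035 0 0 0;-0.065 0 0 0;-0.085 0 -0.01 0"
}}

```text
t: 17.07
tool_pos: [0.3725, 0.2236, 0.2136]
eef_rot: [0.001, 1.0, -0.03, -0.001]
ft_force: [-0.8, 0.2, -0.2]
width: 0.421
gripper_force: 0.0
```

Request:
{"name": "drive_tool", "arguments": {
  "steps": "0 0 -0.04 0;0 0 -0.08 0;0 0 -0.12 0;0 0 -0.12 0"
}}

```text
t: 17.4
tool_pos: [0.379, 0.2256, 0.3446]
eef_rot: [-0.003, 1.0, -0.03, 0.009]
ft_force: [0.5, -0.3, 0.7]
width: 0.423
gripper_force: 0.0
```

```bash
python3 - <<'E'
from h import *
goto((.3,.22,.3),-3.4)
hinge=np.array([.4682,.2187,.144]);ex=np.array([.9984,-.058,0]);ez=np.array([0,0,1])
for n in("scene","wrist"):
    m=camera_model(n);im=np.ascontiguousarray(camera(n)[...,::-1]);cv2.imwrite(f"pics/{n}_end.png",im)
    b=cv2.inRange(cv2.cvtColor(im,cv2.COLOR_BGR2HSV),(12,130,60),(30,255,255))
    k,l,st,ce=cv2.connectedComponentsWithStats(b)
    print(n,[(s.tolist(),c.round().tolist()) for s,c in zip(st[1:],ce[1:]) if s[4]>8])
    ey=np.cross(ez,ex)
    for t in(0,3.5,3.795):
        B=t-.785;d=-np.sin(B)*ex+np.cos(B)*ez
        print(t,[proj(n,hinge+53.5e-3*d,m).round(),proj(n,hinge+.028*d+.028*ey,m).round(),proj(n,hinge+.028*d-.028*ey,m).round()])
    print("head top",proj(n,hinge+[0,0,.026],m).round(),"image of hinge",proj(n,hinge,m).round())
E
```

```text
t 17.4 pos [0.379  0.2256 0.3446] psi -3.39 F [ 0.5 -0.3  0.7] shift [-0.0793  0.0106  0.0431] turn 0.01
scene [([313, 200, 9, 11, 46], [318.0, 204.0]), ([282, 207, 15, 10, 46], [290.0, 212.0]), ([282, 220, 9, 12, 49], [287.0, 225.0]), ([257, 279, 7, 7, 17], [260.0, 282.0]), ([240, 286, 13, 24, 81], [244.0, 299.0]), ([100, 375, 35, 45, 688], [117.0, 394.0]), ([131, 411, 9, 9, 22], [135.0, 416.0])]
0 [array([236., 257.]), array([232., 277.]), array([255., 261.])]
3.5 [array([261., 307.]), array([245., 304.]), array([267., 287.])]
3.795 [array([255., 304.]), array([242., 302.]), array([264., 286.])]
head top [251. 272.] image of hinge [252. 282.]
wrist [([18, 35, 75, 57, 2378], [53.0, 62.0]), ([252, 98, 21, 16, 189], [262.0, 105.0]), ([299, 98, 21, 16, 188], [309.0, 105.0]), ([179, 290, 21, 70, 788], [187.0, 326.0]), ([367, 290, 21, 70, 786], [379.0, 325.0]), ([222, 343, 36, 15, 472], [239.0, 350.0]), ([113, 374, 390, 18, 4330], [332.0, 385.0])]
0 [array([286.,  37.]), array([248.,  71.]), array([324.,  70.])]
3.5 [array([286., 129.]), array([254., 117.]), array([317., 117.])]
3.795 [array([286., 113.]), array([254., 108.]), array([317., 108.])]
head top [286.  98.] image of hinge [286. 101.]
```

The brass pixels fit the shut ring in both views. In the wrist view the ring's side is at rows 98–114 (108 predicted shut, 117 at 3.5 rad). In the scene view it is at (240–253, 286–310) (predicted (242,302)). It stays shut with nothing touching it, so I hand in.

```bash
python3 -c "
from plant import finish_job
print(finish_job())"
```

```text
the job is handed in; nothing more can be done
None
```

I handed the job in: the linchpin is home through sleeve and shaft, its ring is shut by the final camera check, and the gripper is clear; the judge's verdict was not shown.

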